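# Check the bore depth of two sauce dosers

### The arm

A 6-joint arm with a two-finger parallel gripper is mounted at the origin on the work surface; the furniture and walls round the work are solid. World frame = base frame: x ahead of the robot, y to its left, z up, the work surface at z = 0. Lengths are in m, angles in degrees, forces in N, time in s.
With the tool pointing down it reaches from about 0.275 to 0.85 m from the base axis. Payload 19 kg.
Tool frame: the origin (TCP) lies between the finger pads; the fingertips stand 19 mm ahead of it and the grasp point (between the pads) is the TCP (arm.finger_overhang is the distance from the TCP to the fingertips, in m); z points along the fingers, y is the line along which they close (so a half turn about z gives the same grasp; the last joint's range is limited). The gripper opens to 85 mm and grips with 20 to 120 N. Pads are 22 mm wide; open, the fingers measure 114 mm over their backs; the gripper's body (76 mm by 85 mm) begins 54 mm behind the grasp point. The pads swing forward as they close: fully open they stand 13 mm farther back than shut.
Start: joints at [61.65, 8.623, 82.357, -0, 89.026, -7.678], TCP at [0.203, 0.538, 0.25] pointing down, gripper open.
Joint ranges: [-160.23, 160.23], [-39.13, 120.54], [6.94, 153.29], [-79.49, 259.48], [9.18, 160.14], [-161.06, 161.06]. Speed limits (degrees/s): [108.29, 108.29, 127.2, 172.46, 172.46, 172.46].

### API

Orientations are given as [roll, pitch, yaw] about the fixed x, y, z axes, in that order (R = Rz(yaw) Ry(pitch) Rx(roll)).
In Python, from rig import arm, optics, ticket gives the robot as it stands. The module is installed in compiled form; this text tells all that it offers.
- The arm moves only by the tool jog_arm, never from a script. Its argument "moves" is a list of rows, each a list of 5 numbers: the finger opening in m, from 0 to 0.0854, then the shift along the world's x, y, z in m, then the turn about the world's z in degrees. A call has 1 to 10 rows; each row shifts and turns the commanded pose from where the row before left it; what a row does not reach is not made up. A row lasts 1/8 s, in which the tool goes at most 62.5 mm and 10.7 degrees, less where a joint would pass 70% of its speed; a pose out of reach is approached as far as the arm can. A call is refused whole if a number of a shift passes 0.0625 or a number of a turn 10.7, either way. A call with a gripper value outside its range is refused whole. The fingers move at their own pace and stop on an object; "force" is the grip in N (left out, the last holds). Time passes only in rows, so rows that do not move let the fingers close. It gives the time, the measured TCP pose, the force, the opening and the grip force at its end, in the units of the state.
- arm.read_state(): the state, without advancing time (a new reading comes with each control period).
- optics.get_image(name): name is "scene" or "side" or "wrist"; returns a dict with "img" (400x640x3 uint8, red, green, blue), "fx", "fy", "cx", "cy" (pixels), "extrinsics" (4x4, takes a point from camera to world coordinates); the wrist camera has in their place "tool_from_camera" (4x4, takes a point from camera to tool coordinates, whose origin is the TCP and whose axes are the flange's). Camera axes: x right, y up, looking along -z (the intrinsics and any distortion apply to the point x, -y, -z); pixel columns grow to the right and rows downward; lengths in m; the calibration is good to about 2 mm. A picture is of the moment at which its call begins: read the wrist's pose just before it. There is no depth.
- ticket.sign_off(): hands the job in; it is judged then, once.
The state is a dict: "time": time; "joint_pos": joint angles; "joint_vel": joint speeds; "joint_torque": joint torques, N m; "position": TCP position; "ee_rot": TCP orientation; "contact_force": force on the tool from outside, world axes, zero at the start; "torque": the same for the moment, N m; "opening": finger opening in m; "grasp_force": force on a finger pad.
Only numpy, scipy, OpenCV 4.12 (cv2) and the standard library are available. Lean on these libraries where they do the work, as an engineer would, in place of code of your own. Each camera call takes 0.05 s, during which the arm holds its last target. There are 200 camera calls.

### The job

Push the rod of each of the two sauce dosers all the way down until it bottoms, and see where its red ring comes to rest against the white collar: in a sound doser the ring disappears into the collar. Once both rods are down, swing the hold lever right over to the other side on the one doser whose ring still stands clear above the collar, leaving the other lever as it is. Do not knock the bottles about.

Things in the scene. Friction and masses are not known exactly. Their poses are not given: they have to be found in the camera images.
- doser_a: hand sauce doser, fixed to the table: aluminium plate 180 (x) x 90 (y) x 12 mm, origin at the centre of the plate's underside, z up. An upright steel cylinder (52 mm wide) with a white collar (62 mm wide, top 112 mm above the table) stands at x = +45 mm, its outlet stub towards +x; in front of it, at x = -45 mm, is the grey block (50 x 70 x 25 mm) of the red-tipped hold lever. The two dosers look alike
- collar_a (a point): centre of the top face of doser_a's white collar, where the rod enters the blind bore; z up
- ring_a (a point): centre of the red ring (19 mm wide, 8 mm tall) on doser_a's piston rod (14 mm thick); starts 33 to 45 mm above the collar top. With the rod bottomed, the ring's centre is 5 mm below the collar top in the sound doser (ring hidden), but 11 mm above it in the one doser whose bore is 16 mm short. Either doser may be the short one
- knob_a (a point): centre of the flat top of the black push knob (36 mm wide, 18 mm tall) on doser_a's rod, 45 mm above the ring's centre; moves with the rod. The rod slides down with about 5 N of steady drag (more if pushed fast), stays where it is left, and stops solidly where it bottoms
- lever_a_tip (a point): centre of the red ball (26 mm wide) of doser_a's hold lever, 80 mm from the hinge on a 10 mm bar
- pivot_a (a point): hinge of doser_a's hold lever, 34 mm above the table; the hinge axis runs along the plate's x
- lever_a (a joint): hold lever of doser_a, rad: 0 leaning 0.5 rad from upright towards the plate's -y (off), 1.0 leaning 0.5 rad towards +y (swung over, marked on hold); it is light (under 2 N at the ball) and stays where it is left
- doser_b: hand sauce doser, fixed to the table: aluminium plate 180 (x) x 90 (y) x 12 mm, origin at the centre of the plate's underside, z up. An upright steel cylinder (52 mm wide) with a white collar (62 mm wide, top 112 mm above the table) stands at x = +45 mm, its outlet stub towards +x; in front of it, at x = -45 mm, is the grey block (50 x 70 x 25 mm) of the red-tipped hold lever. The two dosers look alike
- collar_b (a point): centre of the top face of doser_b's white collar, where the rod enters the blind bore; z up
- ring_b (a point): centre of the red ring (19 mm wide, 8 mm tall) on doser_b's piston rod (14 mm thick); starts 33 to 45 mm above the collar top. With the rod bottomed, the ring's centre is 5 mm below the collar top in the sound doser (ring hidden), but 11 mm above it in the one doser whose bore is 16 mm short. Either doser may be the short one
- knob_b (a point): centre of the flat top of the black push knob (36 mm wide, 18 mm tall) on doser_b's rod, 45 mm above the ring's centre; moves with the rod. The rod slides down with about 5 N of steady drag (more if pushed fast), stays where it is left, and stops solidly where it bottoms
- lever_b_tip (a point): centre of the red ball (26 mm wide) of doser_b's hold lever, 80 mm from the hinge on a 10 mm bar
- pivot_b (a point): hinge of doser_b's hold lever, 34 mm above the table; the hinge axis runs along the plate's x
- lever_b (a joint): hold lever of doser_b, rad: 0 leaning 0.5 rad from upright towards the plate's -y (off), 1.0 leaning 0.5 rad towards +y (swung over, marked on hold); it is light (under 2 N at the ball) and stays where it is left
- bottle_left: full sauce bottle, yellow cap and label, 54 mm wide, 166 mm tall, standing loose, origin under its centre; leave it alone
- bottle_back: full sauce bottle, yellow cap, 54 mm wide, 166 mm tall, standing loose, origin under its centre; leave it alone

How it is judged (in metres and radians):
On the way, in this order (a step that is already met when the one before it is completed fails the run):
1. both rods are pushed down until they bottom (one ring in the collar, one clear above it), with both levers still off (((z of ring_a in the frame of collar_a between 0.006 and 0.014 m and z of ring_b in the frame of collar_b below -0.002 m) or (z of ring_b in the frame of collar_b between 0.006 and 0.014 m and z of ring_a in the frame of collar_a below -0.002 m)) and value of joint each of lever_a, lever_b below 0.25 rad), for 0.2 s.
2. the lever of the doser whose ring stands clear above the collar is swung over (((z of ring_a in the frame of collar_a between 0.006 and 0.014 m and z of ring_b in the frame of collar_b below -0.002 m and value of joint lever_a above 0.8 rad) or (z of ring_b in the frame of collar_b between 0.006 and 0.014 m and z of ring_a in the frame of collar_a below -0.002 m and value of joint lever_b above 0.8 rad))), for 0.2 s.
At the end, for the whole second after the job is handed in: Both rods bottomed within 3 mm (one ring's centre at least 2 mm below its collar's top, the other's 6 to 14 mm above), the lever of the doser with the ring above the collar past 0.8 rad, the other lever under 0.25 rad, both levers at rest (((z of ring_a in the frame of collar_a between 0.006 and 0.014 m and z of ring_b in the frame of collar_b below -0.002 m and value of joint lever_a above 0.8 rad and value of joint lever_b below 0.25 rad) or (z of ring_b in the frame of collar_b between 0.006 and 0.014 m and z of ring_a in the frame of collar_a below -0.002 m and value of joint lever_b above 0.8 rad and value of joint lever_a below 0.25 rad)) and velocity of joint lever_a between -0.05 and 0.05 rad/s and velocity of joint lever_b between -0.05 and 0.05 rad/s); the robot touches nothing.
It fails at once if a hold lever is swung over on the doser whose ring has gone into the collar ((z of ring_a in the frame of collar_a below -0.002 m and value of joint lever_a above 0.5 rad) or (z of ring_b in the frame of collar_b below -0.002 m and value of joint lever_b above 0.5 rad)).
It fails at once if a bottle is moved more than 40 mm or tipped ((distance of bottle_left from where it was at the start of the episode above 0.04 m or angle between bottle_left's own z axis and vertical above 0.35 rad) or (distance of bottle_back from where it was at the start of the episode above 0.04 m or angle between bottle_back's own z axis and vertical above 0.35 rad)).
It also fails if it takes over 45 s, if anything falls off the work surface, if the arm or the gripper's body presses on something with over 40 N, if the wrist force passes 120 N, or if a joint passes its speed limit or range.

## Working session

There is one attempt and no reset: what is moved stays moved. The work goes in short steps, Python scripts to look and compute and a tool call to move; the robot and the scene stay as the last step left them, time stands still between calls to the robot, and variables do not carry over. Pictures are saved under pics/ and viewed, at most 10 in all, crops included, and the job is handed in when it is done.

Besides the shell and the picture viewer there is one more tool, called after ">>>" as name([rows], argument=value, ...), one row to a line, values as JSON. jog_arm: Moves the arm, as the interface text tells. Its arguments: {"type":"object","properties":{"moves":{"type":"array","items":{"type":"array","items":{"type":"number"}}},"force":{"type":"number"}},"required":["moves"]}

```bash
mkdir -p pics; cat > h.py <<'E'
from rig import arm, optics, ticket
import numpy as np, cv2, pickle
from scipy.spatial.transform import Rotation as R
def get(n):
    s=arm.read_state(); d=dict(optics.get_image(n))
    if n=="wrist":
        T=np.eye(4); T[:3,:3]=R.from_euler('xyz',s["ee_rot"],degrees=True).as_matrix(); T[:3,3]=s["position"]
        d["extrinsics"]=T@np.array(d["tool_from_camera"])
    return d
def ray(d,u,v):
    E=np.array(d["extrinsics"]); r=E[:3,:3]@np.array([(u-d["cx"])/d["fx"],-(v-d["cy"])/d["fy"],-1]); return E[:3,3],r
def onz(d,u,v,z):
    o,r=ray(d,u,v); return o+r*(z-o[2])/r[2]
def tri(d1,p1,d2,p2):
    o1,r1=ray(d1,*p1);o2,r2=ray(d2,*p2)
    t=np.linalg.lstsq(np.c_[r1,-r2],o2-o1,rcond=None)[0]
    a,b=o1+t[0]*r1,o2+t[1]*r2; return (a+b)/2,np.linalg.norm(a-b)
def blobs(d,lo,hi,amin=15):
    h=cv2.cvtColor(d["img"],cv2.COLOR_RGB2HSV); m=cv2.inRange(h,np.array(lo),np.array(hi))
    if lo[0]==0: m|=cv2.inRange(h,np.array([170]+list(lo[1:])),np.array([180]+list(hi[1:])))
    n,l,s,c=cv2.connectedComponentsWithStats(m)
    return [(c[i].round(1).tolist(),s[i].tolist()) for i in range(1,n) if s[i][4]>=amin]
E
python3 - <<'E'
from h import *
D={n:get(n) for n in("scene","side","wrist")}
pickle.dump(D,open("d0.pkl","wb"))
for n,d in D.items():
    cv2.imwrite(f"pics/{n}0.png",d["img"][:,:,::-1])
    print(n,[d[k] for k in("fx","fy","cx","cy")],np.array(d["extrinsics"]).round(3).tolist(),d.keys())
    print(blobs(d,(0,130,70),(8,255,255)))
E
```

```text
scene [465.7787224349132, 465.7787224349132, 324.6502342570522, 198.656217522709] [[-0.748, 0.516, -0.417, 0.248], [-0.663, -0.566, 0.49, 0.433], [0.017, 0.643, 0.766, 0.874], [0.0, 0.0, 0.0, 1.0]] dict_keys(['img', 'fx', 'fy', 'cx', 'cy', 'extrinsics'])
[([364.7, 165.5], [361, 162, 8, 6, 19]), ([406.9, 183.3], [402, 179, 11, 10, 84]), ([335.7, 246.6], [330, 242, 12, 10, 96]), ([341.0, 346.2], [335, 338, 12, 17, 168])]
side [458.53458717587387, 458.53458717587387, 327.1197096328516, 200.73880149021895] [[-0.977, -0.111, 0.184, 0.785], [0.213, -0.58, 0.786, 0.663], [0.02, 0.807, 0.59, 0.657], [0.0, 0.0, 0.0, 1.0]] dict_keys(['img', 'fx', 'fy', 'cx', 'cy', 'extrinsics'])
[([336.3, 161.8], [332, 157, 10, 11, 89]), ([306.0, 160.4], [303, 158, 8, 5, 22]), ([362.6, 224.9], [357, 219, 12, 13, 122]), ([324.8, 231.7], [321, 229, 9, 6, 30]), ([445.0, 289.3], [430, 283, 32, 13, 277])]
wrist [318.1719536178811, 318.1719536178811, 313.5730704446622, 196.1475181445233] [[0.354, -0.899, -0.257, 0.138], [0.935, 0.34, 0.098, 0.563], [-0.001, -0.275, 0.962, 0.375], [0.0, 0.0, 0.0, 1.0]] dict_keys(['img', 'fx', 'fy', 'cx', 'cy', 'tool_from_camera', 'extrinsics'])
[]
```

View pics/scene0.png

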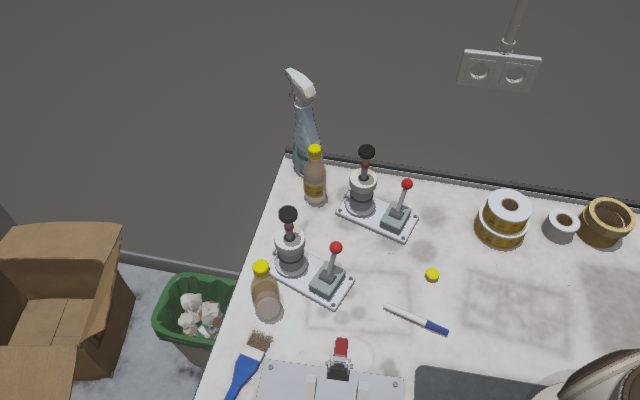

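View pics/side0.png

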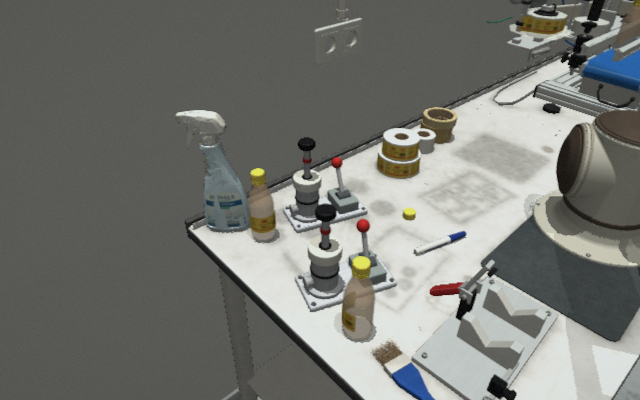

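Scene: the far doser has its ball at (407,183) and knob at (366,152). The near doser has its ball at (336,247) and knob at (288,214). Side: balls are at (336,162) and (363,225), knobs at (306,144) and (325,213). The bottles are beside each collar.

```bash
python3 - <<'E'
from h import *
D=pickle.load(open("d0.pkl","rb")); s,e=D["scene"],D["side"]
def knob(d,x,y):
    g=d["img"].max(2)[y-14:y+15,x-14:x+15]; m=(g<32).astype(np.uint8)
    n,l,st,c=cv2.connectedComponentsWithStats(m); i=1+np.argmax(st[1:,4]); return c[i]+[x-14,y-14],st[i].tolist()
def lab(name,p,q): print(name,tri(s,p,e,q)[0].round(4),round(tri(s,p,e,q)[1],4))
for n,a,b in(("far",(366,152),(306,144)),("near",(288,214),(325,213))):
    ka,kb=knob(s,*a),knob(e,*b); print(ka,kb); lab(n+" knob centre",ka[0],kb[0])
lab("far ball",(406.9,183.3),(336.3,161.8)); lab("near ball",(335.7,246.6),(362.6,224.9)); lab("far ring",(364.7,165.5),(306,160.4))
for n,d in(("s",s),("e",e)):
    print(n,"yellow",blobs(d,(24,150,120),(34,255,255)))
lab("capnear",(261,268),(361.5,265)); lab("capback",(315,151),(258,175))
def plate(d,x,y):return onz(d,x,y,.012).round(3)
# plate corners enlarged crops
c=[cv2.resize(d["img"][y:y+160,x:x+200],None,fx=3.9,fy=3.7,interpolation=cv2.INTER_CUBIC)[:,:,::-1] for d,x,y in((s,250,140),(e,250,130))]
cv2.imwrite("pics/c1.png",c[0]);cv2.imwrite("pics/c2.png",c[1])
E
```

```text
Traceback (most recent call last):
ValueError: attempt to get argmax of an empty sequence
```

```bash
python3 - <<'E'
from h import *
D=pickle.load(open("d0.pkl","rb")); s,e=D["scene"],D["side"]
def knob(d,x,y):
    g=d["img"].max(2)[y-14:y+15,x-14:x+15]; t=int(g.min())+22; m=(g<t).astype(np.uint8)
    n,l,st,c=cv2.connectedComponentsWithStats(m); i=1+np.argmax(st[1:,4]); return (c[i]+[x-14,y-14]).round(1),st[i].tolist(),t
def lab(name,p,q): print(name,tri(s,p,e,q)[0].round(4),round(tri(s,p,e,q)[1],4))
for n,a,b in(("far",(366,152),(306,144)),("near",(288,214),(325,213))):
    ka,kb=knob(s,*a),knob(e,*b); print(ka,kb); lab(n+" knob centre",ka[0],kb[0])
lab("far ball",(406.9,183.3),(336.3,161.8)); lab("near ball",(335.7,246.6),(362.6,224.9)); lab("far ring",(364.7,165.5),(306,160.4))
for n,d in(("s",s),("e",e)):
    print(n,"yellow",blobs(d,(24,150,120),(34,255,255)))
lab("capnear",(261,268),(361.5,265)); lab("capback",(315,151),(258,175))
c=[cv2.resize(d["img"][y:y+160,x:x+200],(800,600),interpolation=cv2.INTER_CUBIC)[:,:,::-1] for d,x,y in((s,250,140),(e,250,130))]
cv2.imwrite("pics/c1.png",c[0]);cv2.imwrite("pics/c2.png",c[1])
E
```

```text
(array([366.2, 151.4]), [6, 6, 17, 16, 207], 59) (array([306. , 146.8]), [6, 12, 17, 9, 82], 24)
far knob centre [ 0.642  -0.1607  0.1866] 0.0043
(array([287.6, 214.2]), [5, 6, 18, 18, 252], 72) (array([324.9, 217.3]), [5, 14, 19, 9, 85], 22)
near knob centre [0.6509 0.0667 0.1782] 0.0053
far ball [ 0.5607 -0.2145  0.1067] 0.0007
near ball [0.5658 0.0224 0.1104] 0.0001
far ring [ 0.6406 -0.1584  0.1517] 0.0026
s yellow [([314.0, 148.5], [308, 144, 13, 10, 100]), ([260.3, 266.6], [253, 260, 16, 14, 178]), ([432.3, 273.7], [426, 268, 13, 12, 119])]
e yellow [([257.2, 172.6], [251, 169, 14, 8, 87]), ([408.9, 212.1], [404, 209, 11, 7, 57]), ([361.0, 263.2], [352, 257, 18, 13, 170])]
capnear [0.614  0.1727 0.1585] 0.001
capback [ 0.746  -0.1147  0.1561] 0.0011
```

View pics/c1.png

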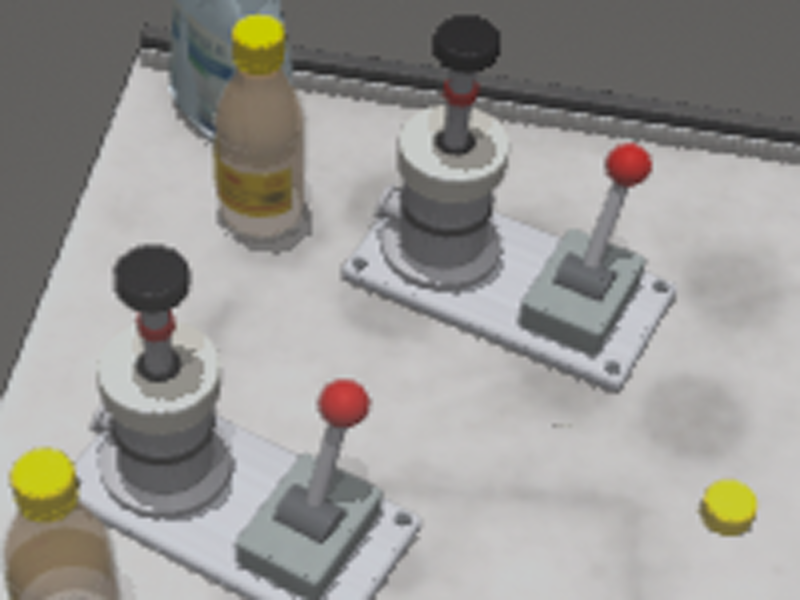

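The crop confirms both knobs sit above clear collars with both levers leaning to the same side, away from the camera. Measured heights fit the spec: balls at about 0.107 m, knobs at 0.18–0.19 m. Moving towards the near knob.

>>> jog_arm([
  [0,0.04,-0.042,0,0],
  [0,0.04,-0.042,0,0],
  [0,0.04,-0.042,0,0],
  [0,0.04,-0.042,0,0],
  [0,0.04,-0.042,0,0],
  [0,0.04,-0.042,0,0],
  [0,0.04,-0.042,0,0],
  [0,0.04,-0.042,0,0],
  [0,0.04,-0.042,0,0],
  [0,0.02,-0.021,0,0],
], force=40)

```text
time: 1.4
position: [0.5844, 0.1365, 0.2496]
ee_rot: [-180.0, -0.0, 159.2]
contact_force: [0.4, 0.7, 0.3]
opening: 0.0001
grasp_force: 0.0
```

```bash
python3 - <<'E'
from h import *
D=pickle.load(open("d0.pkl","rb")); s,e=D["scene"],D["side"]
w=get("wrist"); cv2.imwrite("pics/w1.png",w["img"][:,:,::-1]); pickle.dump(w,open("w1.pkl","wb"))
P=lambda x,y:onz(s,250+x/4,140+y/3.75,.012)
for n,a,b in(("far",(345,268),(620,388)),("far2",(497,215),(672,292))):
    v=P(*a)-P(*b); print(n,P(*a).round(3),P(*b).round(3),np.linalg.norm(v).round(3),np.degrees(np.arctan2(v[1],v[0])).round(1))
for n,a in(("near",(415,525)),):print(n,P(*a).round(3))
# knobs: scene silhouette centre at z=top-8mm
print("far knob",[onz(s,366.2,151.4,z).round(4) for z in(.18,.19)],"near",[onz(s,287.6,209.7 if 0 else 209.2+5,z).round(4) for z in(.175,.185)])
st=arm.read_state(); print(st["time"],np.round(st["position"],4),st["ee_rot"],st["opening"])
print("wrist red",blobs(w,(0,130,70),(8,255,255)))
E
```

```text
far [ 0.671 -0.107  0.012] [ 0.497 -0.142  0.012] 0.177 11.2
far2 [ 0.631 -0.203  0.012] [ 0.517 -0.222  0.012] 0.116 9.6
near [0.523 0.008 0.012]
far knob [array([ 0.6477, -0.1688,  0.18  ]), array([ 0.642 , -0.1601,  0.19  ])] near [array([0.655 , 0.0625, 0.175 ]), array([0.6492, 0.0678, 0.185 ])]
1.45 [0.5858 0.1349 0.2493] [-1.79921594e+02 -9.71683514e-03  1.59157323e+02] 3.489244589701371e-05
wrist red [([272.9, 28.5], [253, 0, 46, 63, 1519]), ([184.0, 215.8], [170, 203, 29, 27, 633]), ([13.4, 379.8], [0, 371, 23, 22, 169])]
```

View pics/w1.png

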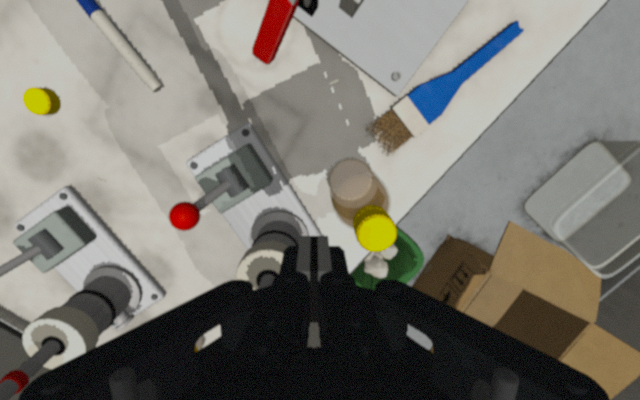

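The wrist view shows the near ball at (184,216), its collar at (265,265), and bottle_left's cap at (376,228), clear of the push. Both knob positions agree with ball, yaw and lever geometry: near (0.651, 0.067), far (0.642, -0.161).

>>> jog_arm([
  [0,0.035,-0.036,0,0],
  [0,0.031,-0.033,0,0],
  [0,0,0,0,0],
  [0,0,0,0,0],
])

```text
time: 1.95
position: [0.6487, 0.0703, 0.25]
ee_rot: [-180.0, -0.0, 159.3]
contact_force: [-0.3, 0.7, -0.2]
opening: -0.0002
grasp_force: 0.0
```

```bash
python3 - <<'E'
from h import *
for n,x,y in(("side",225,113),("scene",200,100)):
    d=get(n); c=d["img"][y:y+200,x:x+200] 
    globals()[n]=cv2.resize(c,(400,400),interpolation=cv2.INTER_CUBIC)
cv2.imwrite("pics/p1.png",np.hstack([side,scene])[:,:,::-1])
print(np.round(arm.read_state()["position"],4))
E
```

```text
[0.6485 0.0709 0.2505]
```

View pics/p1.png

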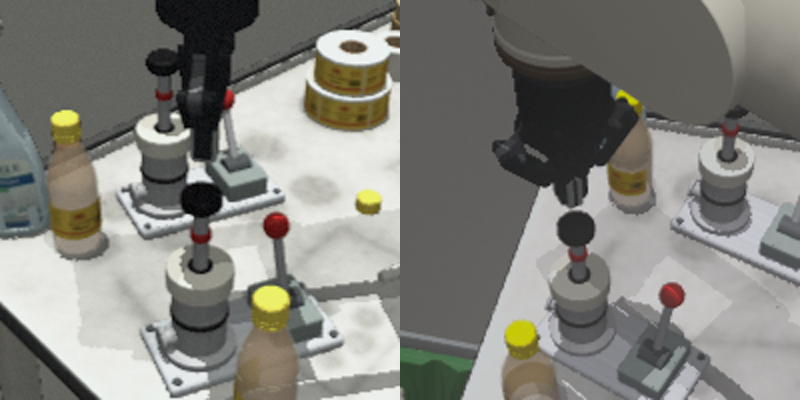

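The fingertips hang centred above the near knob in both views. Descending.

>>> jog_arm([
  [0,0.002,-0.003,-0.02,0],
  [0,0,0,-0.012,0],
  [0,0,0,-0.006,0],
  [0,0,0,-0.006,0],
  [0,0,0,-0.006,0],
  [0,0,0,-0.006,0],
  [0,0,0,0,0],
])

```text
time: 2.92
position: [0.651, 0.0669, 0.1937]
ee_rot: [-180.0, -0.0, 159.3]
contact_force: [-0.1, 0.7, -0.2]
opening: -0.0
grasp_force: 0.0
```

>>> jog_arm([
  [0,0,0,-0.004,0],
  [0,0,0,-0.003,0],
  [0,0,0,-0.003,0],
  [0,0,0,0,0],
])

```text
time: 3.42
position: [0.6509, 0.0669, 0.1839]
ee_rot: [-180.0, -0.0, 159.3]
contact_force: [0.6, 0.5, 1.0]
opening: 0.0
grasp_force: 0.0
```

```bash
python3 - <<'E'
from h import *
for n,x,y in(("side",225,113),("scene",200,100)):
    d=get(n); c=d["img"][y:y+200,x:x+200] 
    globals()[n]=cv2.resize(c,(400,400),interpolation=cv2.INTER_CUBIC)
cv2.imwrite("pics/p2.png",np.hstack([side,scene])[:,:,::-1])
s=arm.read_state();print(np.round(s["position"],4),np.round(s["contact_force"],1))
E
```

```text
[0.6508 0.067  0.1839] [ 0.1 -0.1  0.6]
```

View pics/p2.png

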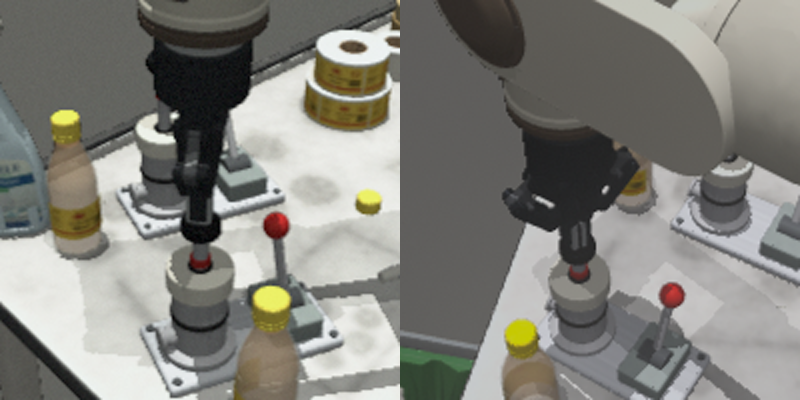

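The rod is going down, with the ring just above the collar now and no bottom force yet. Continuing.

>>> jog_arm([
  [0,0,0,-0.003,0],
  [0,0,0,-0.003,0],
  [0,0,0,0,0],
])

```text
time: 3.9
position: [0.6509, 0.067, 0.1779]
ee_rot: [-180.0, -0.0, 159.3]
contact_force: [0.9, -0.6, 0.0]
opening: 0.0
grasp_force: 0.0
```

>>> jog_arm([
  [0,0,0,-0.003,0],
  [0,0,0,-0.002,0],
  [0,0,0,0,0],
])

```text
time: 4.28
position: [0.651, 0.0669, 0.173]
ee_rot: [-180.0, -0.0, 159.3]
contact_force: [-0.2, -0.5, -0.2]
opening: 0.0001
grasp_force: 0.0
```

>>> jog_arm([
  [0,0,0,-0.002,0],
  [0,0,0,-0.001,0],
  [0,0,0,0,0],
])

```text
time: 4.65
position: [0.651, 0.067, 0.171]
ee_rot: [180.0, 0.0, 159.3]
contact_force: [-3.4, -0.4, 10.2]
opening: -0.0001
grasp_force: 5.0
```

>>> jog_arm([
  [0,0,0,-0.001,0],
  [0,0,0,-0.001,0],
])

```text
time: 4.9
position: [0.6513, 0.067, 0.1708]
ee_rot: [180.0, 0.1, 159.3]
contact_force: [-11.9, 0.0, 33.9]
opening: 0.0005
grasp_force: 16.7
```

Bottomed at a tip height of 0.152 m, which is exactly the sound depth. Rise and go to the far knob.

>>> jog_arm([
  [0,0,0,0.03,0],
  [0,0,0,0.05,0],
  [0,-0.002,-0.057,0,0],
  [0,-0.002,-0.057,0,0],
  [0,-0.003,-0.057,0,0],
  [0,-0.002,-0.057,0,0],
  [0,0,0,0,0],
  [0,0,0,0,0],
])

```text
time: 5.9
position: [0.642, -0.1609, 0.2479]
ee_rot: [180.0, -0.0, 159.3]
contact_force: [-0.1, 0.5, 0.2]
opening: 0.0001
grasp_force: 0.0
```

```bash
python3 - <<'E'
from h import *
for n,x,y in(("side",205,83),("scene",240,80)):
    d=get(n); c=d["img"][y:y+200,x:x+200] 
    globals()[n]=cv2.resize(c,(400,400),interpolation=cv2.INTER_CUBIC)
cv2.imwrite("pics/p3.png",np.hstack([side,scene])[:,:,::-1])
s=arm.read_state();print(np.round(s["position"],4),np.round(s["contact_force"],1))
E
```

```text
[ 0.6421 -0.1599  0.2482] [ 0.4 -0.1 -0.3]
```

View pics/p3.png

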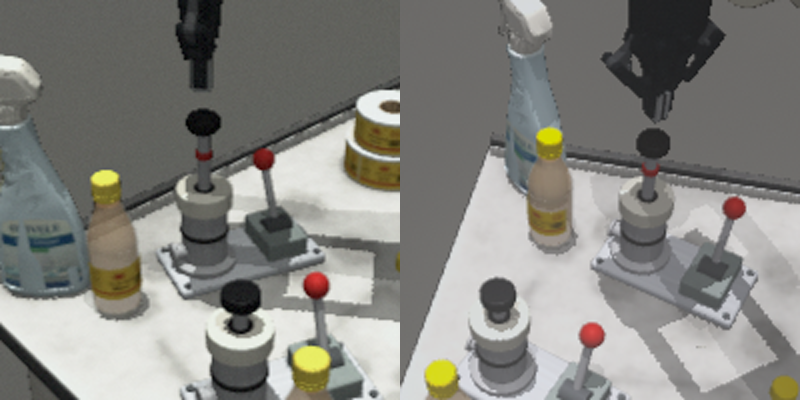

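The near ring has gone into its collar, so that doser is sound. The fingers are centred above the far knob. Push down.

>>> jog_arm([
  [0,0,0,-0.02,0],
  [0,0,0,-0.012,0],
  [0,0,0,-0.006,0],
  [0,0,0,-0.006,0],
  [0,0,0,-0.006,0],
  [0,0,0,-0.004,0],
  [0,0,0,-0.003,0],
  [0,0,0,-0.001,0],
  [0,0,0,0,0],
])

```text
time: 7.12
position: [0.6419, -0.1613, 0.1901]
ee_rot: [-180.0, -0.0, 159.3]
contact_force: [0.3, 0.7, 0.6]
opening: 0.0
grasp_force: 0.5
```

>>> jog_arm([
  [0,0,0,-0.002,0],
  [0,0,0,-0.001,0],
  [0,0,0,-0.001,0],
])

```text
time: 7.5
position: [0.642, -0.1613, 0.1869]
ee_rot: [-180.0, 0.0, 159.3]
contact_force: [-5.3, 1.2, 16.3]
opening: 0.0002
grasp_force: 8.1
```

Force builds at a tip height of 0.168 m, so the far doser is the short one. Firm it up, rise, and check the space behind the ball.

>>> jog_arm([
  [0,0,0,-0.001,0],
  [0,0,0,0.04,0],
  [0,0,0,0.03,0],
  [0,0,0,0,0],
])

```text
time: 8.0
position: [0.6425, -0.1614, 0.2575]
ee_rot: [-180.0, 0.2, 159.3]
contact_force: [0.7, 0.1, -0.7]
opening: -0.0001
grasp_force: 0.0
```

```bash
python3 - <<'E'
from h import *
d=get("side"); a=cv2.resize(d["img"][83:283,205:405],(400,400),interpolation=cv2.INTER_CUBIC)
w=get("wrist")
cv2.imwrite("pics/p4.png",np.vstack([np.hstack([a,cv2.resize(w["img"][:,120:520],(400,400))])])[:,:,::-1])
s=arm.read_state();print(np.round(s["position"],4))
D=pickle.load(open("d0.pkl","rb"))["scene"]
print("rail",[onz(D,u,v,0).round(3) for u,v in((450,183),(345,166))])
for c,b in blobs(w,(0,130,70),(8,255,255)): print(c,b,onz(w,*c,.1042).round(4))
E
```

```text
[ 0.6418 -0.1611  0.2545]
rail [array([ 0.523, -0.379,  0.   ]), array([ 0.758, -0.245,  0.   ])]
[503.2, 15.3] [485, 0, 38, 33, 1025] [0.5665 0.0256 0.1042]
[218.9, 121.2] [204, 107, 31, 29, 684] [ 0.5609 -0.2157  0.1042]
```

View pics/p4.png

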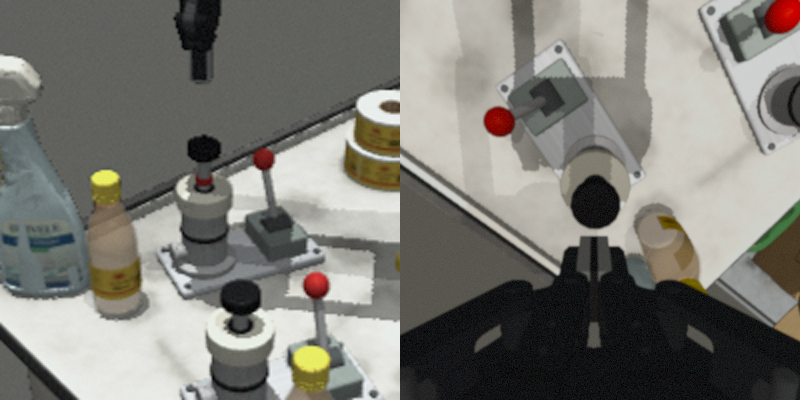

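The far ring stands clear above its collar at (205,180), with the ball at (0.561, -0.2155) and only the low rail behind it. Move to the ball's -y side, turning so that the fingers' closing line lies along the swing.

>>> jog_arm([
  [0,-0.024,-0.037,0,10.4],
  [0,-0.024,-0.036,0,10.4],
  [0,-0.023,-0.036,0,10.4],
  [0,0,0,-0.04,0],
  [0,0,0,-0.04,0],
  [0,0,0,-0.035,0],
  [0,0,0,-0.03,0],
  [0,0,0,0,0],
])

```text
time: 9.1
position: [0.5695, -0.2692, 0.107]
ee_rot: [179.8, -0.2, -169.5]
contact_force: [0.3, 0.1, 0.2]
opening: 0.0001
grasp_force: 0.0
```

>>> jog_arm([
  [0,-0.0025,0.014,0,0],
  [0,-0.0025,0.014,0,0],
  [0,-0.0025,0.014,0,0],
  [0,-0.0025,0.014,0,0],
  [0,-0.0025,0.014,0,0],
  [0,-0.0025,0.014,0,0],
  [0,0,0,0,0],
])

```text
time: 9.98
position: [0.5559, -0.1849, 0.1103]
ee_rot: [180.0, -0.0, -169.4]
contact_force: [0.1, 0.1, -0.7]
opening: -0.0004
grasp_force: 0.0
```

```bash
python3 - <<'E'
from h import *
D={n:get(n) for n in("scene","side","wrist")}
for n,d in D.items(): print(n,[(c,b,onz(d,*c,.112).round(3)) for c,b in blobs(d,(0,130,70),(8,255,255))])
s=arm.read_state();print(np.round(s["position"],4),np.round(s["contact_force"],1))
E
```

```text
scene [([396.8, 199.1], [392, 194, 10, 11, 80], array([ 0.548, -0.157,  0.112])), ([335.7, 246.5], [330, 242, 12, 10, 94], array([0.565, 0.023, 0.112])), ([341.1, 346.1], [335, 338, 12, 17, 164], array([0.427, 0.17 , 0.112]))]
side [([348.2, 172.9], [344, 168, 10, 11, 86], array([ 0.548, -0.156,  0.112])), ([306.4, 173.4], [303, 171, 8, 5, 25], array([ 0.639, -0.171,  0.112])), ([362.6, 224.9], [357, 219, 12, 13, 128], array([0.566, 0.024, 0.112])), ([445.1, 289.4], [430, 283, 32, 13, 284], array([0.481, 0.207, 0.112]))]
wrist [([381.3, 263.7], [353, 240, 60, 49, 2153], array([ 0.547, -0.158,  0.112]))]
[ 0.5561 -0.1862  0.1102] [-0.3 -1.   0. ]
```

The ball has travelled about 60 mm, to a joint angle of roughly 0.77. Push 14 mm further, then back off.

>>> jog_arm([
  [0,-0.001,0.005,0,0],
  [0,-0.001,0.005,0,0],
  [0,-0.0005,0.004,0,0],
  [0,0,0,0,0],
  [0,0.004,-0.02,0,0],
  [0,0,0,0,0],
])

```text
time: 10.88
position: [0.5577, -0.1937, 0.1102]
ee_rot: [-180.0, 0.0, -169.5]
contact_force: [-0.1, 0.2, 0.1]
opening: -0.0001
grasp_force: 0.0
```

```bash
python3 - <<'E'
from h import *
D={n:get(n) for n in("scene","side")}
for n,d in D.items(): print(n,[(c,onz(d,*c,.106).round(3)) for c,b in blobs(d,(0,130,70),(8,255,255))])
E
```

```text
scene [([394.1, 204.6], array([ 0.546, -0.146,  0.106])), ([335.6, 246.5], array([0.568, 0.02 , 0.106])), ([341.0, 346.1], array([0.428, 0.168, 0.106]))]
side [([306.4, 173.3], array([ 0.637, -0.181,  0.106])), ([350.6, 177.4], array([ 0.545, -0.147,  0.106])), ([362.5, 225.0], array([0.564, 0.018, 0.106])), ([445.1, 289.4], array([0.478, 0.202, 0.106]))]
```

Joint is at about 0.92. Retreat upward, verify, and hand in.

>>> jog_arm([
  [0,0.002,-0.02,0.03,0],
  [0,0,0,0.05,0],
  [0,0,0,0.05,0],
  [0,0,0,0,0],
  [0,0,0,0,0],
])

```text
time: 11.6
position: [0.5593, -0.2119, 0.2397]
ee_rot: [180.0, -0.0, -169.5]
contact_force: [0.7, 0.2, -1.5]
opening: -0.0
grasp_force: 0.0
```

```bash
python3 - <<'E'
from h import *
a,b=[cv2.resize(get(n)["img"][y:y+200,x:x+200],(400,400),interpolation=cv2.INTER_CUBIC) for n,x,y in(("side",225,113),("scene",240,120))]
cv2.imwrite("pics/p5.png",np.hstack([a,b])[:,:,::-1])
E
```

```text
(no output)
```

View pics/p5.png

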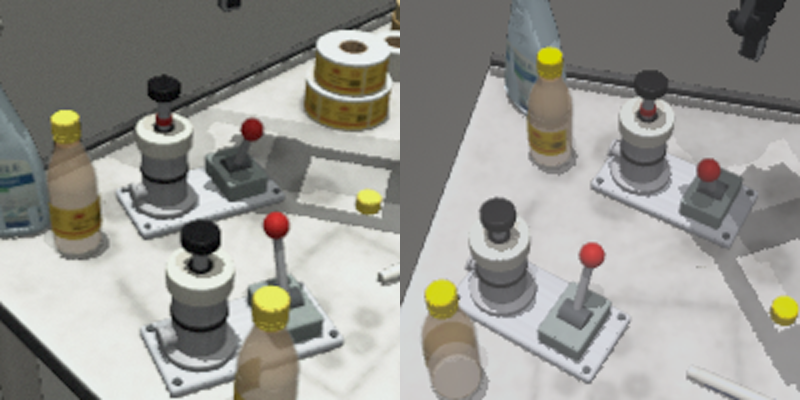

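The far doser's ring is clear above the collar and its lever is over. The near ring is hidden with its lever off, the bottles are upright, and the arm is free of everything.

```bash
python3 -c "
from rig import ticket
print(ticket.sign_off())"
```

```text
the job is handed in; nothing more can be done
None
```

The job is handed in: both rods are bottomed, and the far doser, whose ring still stands clear of the collar, has its lever swung over to about 0.92 rad, while the near lever and both bottles were left alone; the hand-in returned no verdict.

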